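# Vent the vacuum packer and hold its lid open at 50 degrees

## Task

Let the air into the vacuum packer by pressing the mushroom-headed vent plunger on its ledge right down to its stop with the lid still shut, and let the plunger come back up. Then take the lid by the tongue at its front, raise it to 50 degrees from shut and finish while still holding it there steadily by the tongue, for a look at the seal: the lid drops if let go, so do not release it at the end. Leave the other things on the tables where they are.

Things in the scene. Friction and masses are not known exactly. Their poses are not given: they have to be found in the camera images.
- packer: vacuum packer fixed to the cutting table: steel chamber 200 x 200 mm, rim 82 mm high, lid on it; right of it a control ledge 62 mm wide, top 60 mm high, with the vent plunger in front and a fixed flat dial gauge (38 mm across) behind. Origin: centre of its 200 (x) x 262 (y) mm footprint at table height; +x points from its front to its hinge side, +y to its left, z up. Chamber and lid centred on y = +30 mm
- vent (a joint): travel of the vent plunger, m: 0 = up, 0.012 = fully down at its stop; the spring pushes back with about 1.6 N at the top and 6.4 N at the stop, and returns it when let go
- vent_top (a point): middle of the top of the vent plunger: a mushroom head 32 mm across on a short stem above a conical collar, top 99 mm above the table when up (in the packer's frame x = -50, y = -100 mm); it moves straight down by 12 mm
- lid_angle (a joint): opening angle of the lid, rad: 0 = shut, level; it grows as the front edge goes up about the rear hinge line; stops at 1.4; 50 degrees = 0.873. The lid weighs about 0.33 kg (0.23 to 0.46), nothing balances it and it falls shut if let go
- lid: the lid, 200 mm square. Origin: middle of the lid's hinge line, which runs along y (x = +98, y = +30, z = 88 mm in the packer's frame); axes those of the lid: x points from the tongue to the hinge
- tongue (a point): pull tongue, part of the lid, sticking out at the middle of its front edge: upright tab 16 mm thick (along y) with a round end 26 mm across. This point: centre of the round end, 236 mm in front of the hinge line and 2 mm above it (90 mm above the table when shut), 30 mm before the lid's edge; axes those of the lid. Gripped across its 16 mm from above it can pivot between the fingers as the lid rises
- label_roll: white label roll standing on end, 69 mm across, 60 mm high, close to the left of the packer. Bystander; origin at the centre of its underside
- wheel: small plastic wheel lying flat, 47 mm across, 16 mm thick, on the right-hand table. Bystander; origin at the centre of its underside
- foam_trays: stack of white foam trays, 209 x 185 x 63 mm, on the right-hand (steel) table. Bystander; origin at the centre of its underside
- steel_container: small open stainless container, 118 x 158 x 60 mm, on the right-hand table. Bystander; origin at the centre of its underside

How it is judged:
By the outcome, as a careful person would: the job done as asked, in the order asked, and still so for the second after the job is handed in, while the arm keeps its last pose, push and grip.
It also fails if it takes over 51 s, if anything falls off the work surface, if the arm or the gripper's body presses on something with over 40 N, if the wrist force passes 120 N, or if a joint passes its speed limit or range.

## Robot

A 7-joint arm with a two-finger parallel gripper is mounted at the origin on a cart in front of the work surface, level with it; the furniture and walls round the work are solid. World frame = base frame: x ahead of the robot, y to its left, z up, the work surface at z = 0. Lengths are in mm, angles in degrees, forces in N, time in s.
With the tool pointing down it reaches from about 425 to 1025 mm from the base axis. Payload 9.4 kg.
Tool frame: the origin (TCP) lies midway between the tips of the shut fingers; the grasp point (between the pads) lies 19 mm behind it (arm.grip_point_offset is the z of the grasp point in the tool frame, in mm); z points along the fingers, y is the line along which they close (so a half turn about z gives the same grasp; the last joint's range is limited). The gripper opens to 85 mm and grips with 20 to 120 N. Pads are 22 mm wide; open, the fingers measure 114 mm over their backs; the gripper's body (76 mm by 85 mm) begins 54 mm behind the grasp point. The pads swing forward as they close: fully open they stand 13 mm farther back than shut.
Start: joints at [69.288, 34.337, -0.143, 91.639, 0.103, 54.024, -4.572], TCP at [203.69, -695.798, 231.275] pointing down, gripper open.
Joint ranges: [-147.43, 147.43], [-19.82, 112.94], [-74.19, 73.91], [6.32, 146.72], [-59.91, 239.91], [6.04, 106.73], [-150.56, 150.56]. Speed limits (degrees/s): [127.2, 127.2, 172.46, 172.46, 180, 180, 180].

## Interface

Orientations are given as a 3x3 rotation matrix whose columns are the frame's x, y, z axes.
In Python, from station import arm, eyes gives the robot as it stands. The module is installed in compiled form; this text tells all that it offers.
- The arm moves only by the shell command python3 -m pendant 'ROWS' [OPENING]. ROWS is JSON, a list of rows, each a list of 2 entries, a list of its own where there are three numbers: the shift along the world's x, y, z each as a share of 100 mm, from -1 to 1, then the turn, a rotation vector about the world's x, y, z each as a share of 90 degrees, from -1 to 1. A call has 1 to 20 rows; each row is the pose to reach, as a shift and turn from the pose commanded when the call began; what a row does not reach only later rows make up. A row lasts 1/8 s, in which the tool goes at most 62.5 mm and 10.7 degrees, less where a joint would pass 70% of its speed; a pose out of reach is approached as far as the arm can. A call with a number of a shift or a turn outside -1 to 1 is refused whole. A call with a gripper value outside its range is refused whole. OPENING is the opening, from 0 (shut) to 1 (fully open), set as the call begins (- or left out, the last holds). The fingers move at their own pace and stop on an object; the grip force is fixed at half the most. Time passes only in rows, so rows that repeat a pose let the fingers close. It gives the time, the measured TCP pose, the force, the opening and the grip force at its end, in the units of the state.
- arm.get_obs(): the state, without advancing time (a new reading comes with each control period).
- eyes.capture(name): name is "scene" or "top"; returns the picture (400x640x3 uint8, red, green, blue); there is no depth.
- eyes.get_calibration(name): a dict with "intrinsics" (3x3 intrinsics, pixels), "R" (3x3) and "t" (3): a world point X has camera coordinates R X + t. Camera axes: x right, y down, z forward; pixel columns grow to the right and rows downward; lengths in mm; the calibration is good to about 2 mm. A picture is of the moment at which its call begins. get_calibration takes no time and is no camera call.
- arm.hand_in(): hands the job in; it is judged then, once.
The state is a dict: "t": time; "joint_pos": joint angles; "joint_vel": joint speeds; "effort": joint torques, N m; "position": TCP position; "eef_rot": TCP orientation; "ft_force": force on the tool from outside, world axes, zero at the start; "ft_torque": the same for the moment, N m; "opening": finger opening in mm; "gripper_force": force on a finger pad.
Only numpy, scipy, OpenCV 4.12 (cv2) and the standard library are available. Lean on these libraries where they do the work, as an engineer would, in place of code of your own. Each camera call takes 0.05 s, during which the arm holds its last target. There are 200 camera calls.

## Working session

There is one attempt and no reset: what is moved stays moved. The work goes in short steps, Python scripts to look and compute and a shell command to move; the robot and the scene stay as the last step left them, time stands still between calls to the robot, and variables do not carry over. Pictures are saved under pics/ and viewed, at most 10 in all, crops included, and the job is handed in when it is done.

```bash
mkdir -p pics
python3 - <<'E'
from station import arm, eyes
import cv2,numpy as np
for n in("scene","top"):
    cv2.imwrite(f"pics/{n}0.png",eyes.capture(n)[:,:,::-1]); c=eyes.get_calibration(n)
    print(n,np.round(np.array(c["intrinsics"]),1).tolist(),np.round(c["R"],3).tolist(),np.round(c["t"],1))
o=arm.get_obs();print(o["t"],o["position"],np.round(o["eef_rot"],3).tolist(),o["opening"],arm.grip_point_offset)
E
```

```text
scene [[418.5, 0.0, 321.2], [0.0, 418.5, 201.2], [0.0, 0.0, 1.0]] [[-0.687, -0.727, -0.014], [-0.402, 0.396, -0.825], [0.606, -0.561, -0.564]] [ 518.7  237.  1267.7]
top [[483.4, 0.0, 314.2], [0.0, 483.4, 192.1], [0.0, 0.0, 1.0]] [[-0.017, -1.0, 0.0], [-0.983, 0.016, -0.183], [0.183, -0.003, -0.983]] [ 189.1  559.4 1324.3]
0.1 [ 203.55565648 -695.40626995  230.48460647] [[0.96, 0.281, -0.0], [0.281, -0.96, 0.001], [-0.0, -0.001, -1.0]] 85.20412580357967 -18.700000000000003
```

View pics/scene0.png

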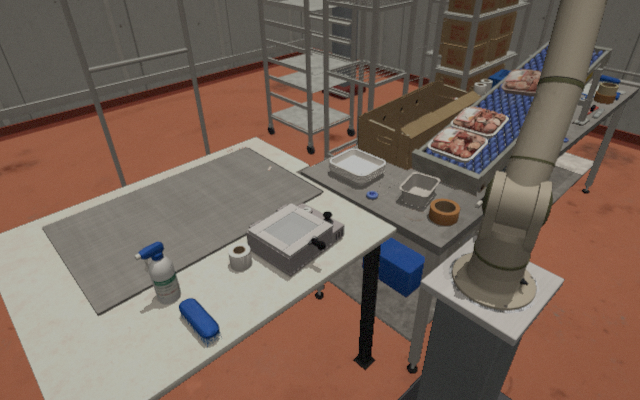

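View pics/top0.png

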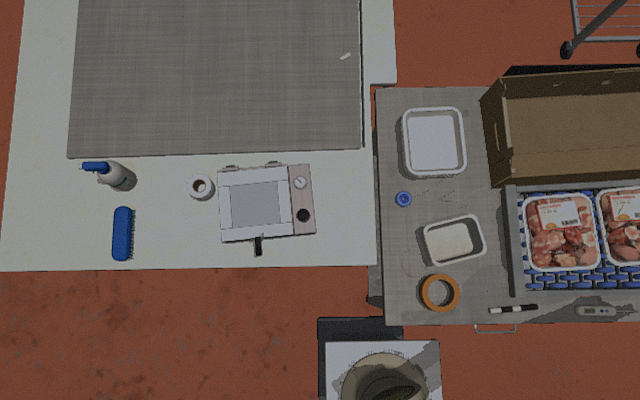

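The scene view shows the packer on the near table. In the top view the plunger (black) is near (303,215), the tongue near (258,245) and the gauge near (300,183). I'll measure these from colour masks.

```bash
cat > h.py <<'E'
import numpy as np,cv2
from station import arm,eyes
def ray(n,u,v,z):
    c=eyes.get_calibration(n);K=np.array(c["intrinsics"]);R=np.array(c["R"]);t=np.array(c["t"])
    o=-R.T@t;d=R.T@np.linalg.inv(K)@[u,v,1];return o+d*(z-o[2])/d[2]
def proj(n,X):
    c=eyes.get_calibration(n);p=np.array(c["intrinsics"])@(np.array(c["R"])@np.array(X)+np.array(c["t"]));return p[:2]/p[2]
E
python3 - <<'E'
from h import *
im=cv2.imread("pics/top0.png")
m=(im.max(2)<55).astype(np.uint8)
n,_,s,c=cv2.connectedComponentsWithStats(m[150:270,200:330])
for i in range(1,n):
    if s[i,4]>15: print(s[i]+[200,150,0,0,0],c[i]+[200,150])
cv2.imwrite("pics/topc.png",cv2.resize(im[150:265,180:330],None,fx=5,fy=5,interpolation=cv2.INTER_CUBIC))
for a in[(303,215,99),(300,183,65),(258,245,90)]:print(ray("top",*a).round(1))
E
```

```text
[297 209  13  13 128] [302.6953125 214.8671875]
[296 233  19   3  21] [304.76190476 233.76190476]
[264 234  31   5  43] [279.27906977 236.13953488]
[254 237   8  19 111] [257.68468468 245.93693694]
[226 239  25   4  37] [238.40540541 240.45945946]
[490.7 211.6  99. ]
[586.9 219.6  65. ]
[412.  334.7  90. ]
```

View pics/topc.png

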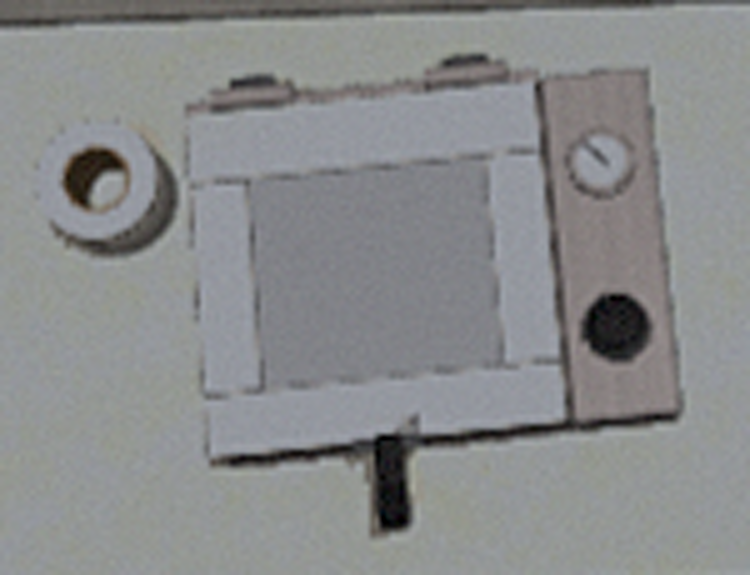

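The crop shows the round plunger head at about (303,215) full-scale, the tongue from row 237 to 256 at column ~258, and the lid turned by about 5°. Next I'll fit the yaw and cross-check it.

Run:
```python
from h import *
f=lambda x,y:(180+x/5-.4,150+y/5-.4)
P=lambda x,y,z:ray("top",*f(x,y),z)[:2]
fl,fr,bl,br=[P(*q) for q in((210,460,92),(567,423,92),(188,108,92),(538,82,92))]
fr2,br2=P(678,415,60),P(648,72,60)
ang=lambda d:np.degrees(np.arctan2(d[1],d[0])).round(1)
print("yaw",ang(fl-fr)-90,ang(bl-br)-90,ang(bl-fl),ang(br-fr),ang(br2-fr2),np.linalg.norm(fl-fr),np.linalg.norm(bl-fl))
v=ray("top",302.7,214.9,97)[:2]; g=P(600,163,64)
print("vent",v,"gauge",g,"roll",P(100,180,60), 'tip', P(392,530,90))
for yaw in(4.5,5.5,6.5):
    c,s=np.cos(np.radians(yaw)),np.sin(np.radians(yaw));R=np.array([[c,-s],[s,c]])
    O=v-R@[-50,-100];W=lambda x,y:O+R@[x,y]
    t=W(-138,30);print(yaw,"O",O,"tongue",t,"hinge",W(98,30))
    print(" tip px",proj("top",[*W(-151,30),90]),"corner FL",W(-100,130)-fl,"FR",W(-100,-70)-fr, "gfl",W(-100,-131)-fr2,
     "scene vent",proj("scene",[*v,99]),"tongue",proj("scene",[*t,90]))
im=cv2.imread("pics/scene0.png")
cv2.imwrite("pics/sc.png",cv2.resize(im[180:290,220:370],None,fx=5,fy=5,interpolation=cv2.INTER_CUBIC))
```

```text
yaw 5.0 3.4000000000000057 4.6 4.4 4.0 194.37351678495736 196.5937328459357
vent [491.31351247 212.43943113] gauge [589.40353633 220.78243508] roll [585.08055532 504.58506689] tip [383.4802278  334.61347624]
4.5 O [533.31346959 316.05411929] tongue [393.38510466 335.13428409] hinge [628.65759542 353.65063068]
 tip px [258.1796425  256.73683306] corner FL [0.73718572 4.61513239] FR [-0.43911286 -1.12812512] gfl [-2.24809166 -1.41127459] scene vent [328.91049703 213.75521266] tongue [322.44573247 246.48666775]
5.5 O [531.49874714 316.77133859] tongue [391.25869919 333.40651069] hinge [626.17220201 356.02610829]
 tip px [258.90034858 257.51134   ] corner FL [-3.18568858  3.39593842] FR [-0.8846558  -2.04309203] gfl [-1.63304853 -2.23345224] scene vent [328.91049703 213.75521266] tongue [323.34316481 246.55469995]
6.5 O [529.67178388 317.45677738] tongue [389.16277139 331.64188955] hinge [623.64572932 358.357848  ]
 tip px [259.63505126 258.27320902] corner FL [-7.08668753  2.10846653] FR [-1.3141625  -2.96569537] gfl [-1.0037501  -3.04477068] scene vent [328.91049703 213.75521266] tongue [324.24289231 246.61248998]
```

View pics/sc.png

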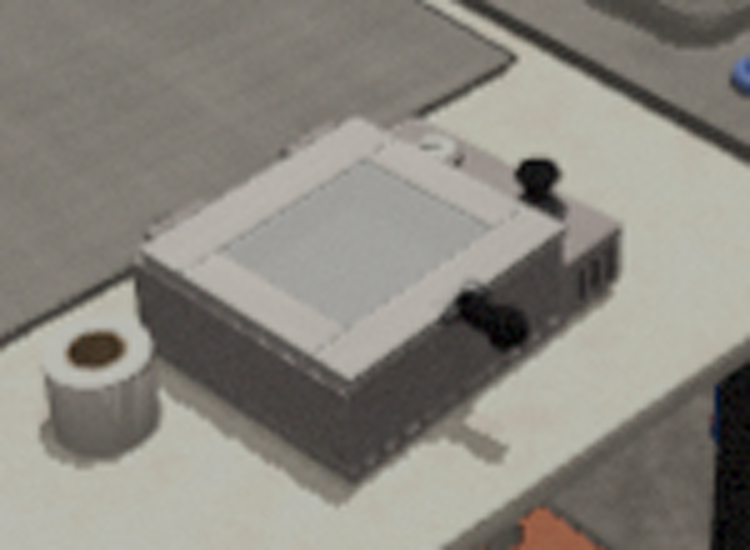

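Both views agree to about 1.5 px: vent at about (491,212), tongue at about (394,335), yaw about 4.4°. Now I'll swing over the vent with the fingers shut.

```bash
python3 -m pendant '[[[0.3,0.3,0],[0,0,0]],[[0.65,0.65,0],[0,0,-0.06]],[[1,1,0],[0,0,-0.13]]]' 0 
for i in 1 2; do python3 -m pendant '[[[0.33,0.33,0],[0,0,0]],[[0.66,0.66,0],[0,0,0]],[[1,1,0],[0,0,0]]]' >/dev/null; done
for i in 1 2 3; do python3 -m pendant '[[[0,0.33,0],[0,0,0]],[[0,0.66,0],[0,0,0]],[[0,1,0],[0,0,0]]]'|tail -c 600; done
```

```text
t: 0.48
position: [304.3, -594.6, 230.8]
eef_rot: [[0.997, 0.077, -0.0], [0.077, -0.997, 0.001], [-0.0, -0.001, -1.0]]
ft_force: [0.7, 0.1, -0.4]
opening: 32.0
gripper_force: 0.0
t: 1.6
position: [503.5, -294.6, 230.9]
eef_rot: [[0.997, 0.081, -0.001], [0.081, -0.997, 0.0], [-0.001, -0.0, -1.0]]
ft_force: [0.3, -0.1, 0.6]
opening: 0.1
gripper_force: 0.0
t: 1.98
position: [503.4, -194.7, 231.1]
eef_rot: [[0.997, 0.08, -0.0], [0.08, -0.997, 0.0], [-0.0, -0.0, -1.0]]
ft_force: [0.2, -0.7, 0.3]
opening: -0.2
gripper_force: 0.0
t: 2.35
position: [503.4, -94.7, 231.1]
eef_rot: [[0.997, 0.08, -0.0], [0.08, -0.997, 0.0], [-0.0, -0.0, -1.0]]
ft_force: [0.5, -0.3, -0.3]
opening: -0.4
gripper_force: 0.0
```

```bash
for i in 1 2; do python3 -m pendant '[[[0,0.33,0],[0,0,0]],[[0,0.66,0],[0,0,0]],[[0,1,0],[0,0,0]]]' >/dev/null; done
python3 -m pendant '[[[-0.03,0.33,0],[0,0,0]],[[-0.08,0.7,-0.2],[0,0,0]],[[-0.12,1.07,-0.5],[0,0,0]]]'
python3 -m pendant '[[[-0.06,0.4,-0.3],[0,0,0]],[[-0.12,0.8,-0.6],[0,0,0]],[[-0.12,1,-0.9],[0,0,0]],[[-0.12,1,-1],[0,0,0]],[[-0.12,1,-1],[0,0,0]]]'
python3 - <<'E'
from h import *
ims=[]
for n in("scene","top"):
    p=proj(n,arm.get_obs()["position"]);print(n,p)
    im=eyes.capture(n)[:,:,::-1];x,y=int(p[0]),int(p[1])
    ims.append(cv2.resize(im[y-38:y+37,x-38:x+37],None,fx=5.2,fy=5.2,interpolation=cv2.INTER_CUBIC))
cv2.imwrite("pics/close1.png",np.hstack(ims))
E
```

```text
t: 3.72
position: [491.4, 203.0, 130.9]
eef_rot: [[0.997, 0.08, -0.001], [0.08, -0.997, -0.001], [-0.002, 0.001, -1.0]]
ft_force: [-0.3, -0.4, -0.1]
opening: 0.1
gripper_force: 0.0
scene [330.90719896 204.72071366]
top [305.98905127 212.81889692]out of range
```

View pics/close1.png

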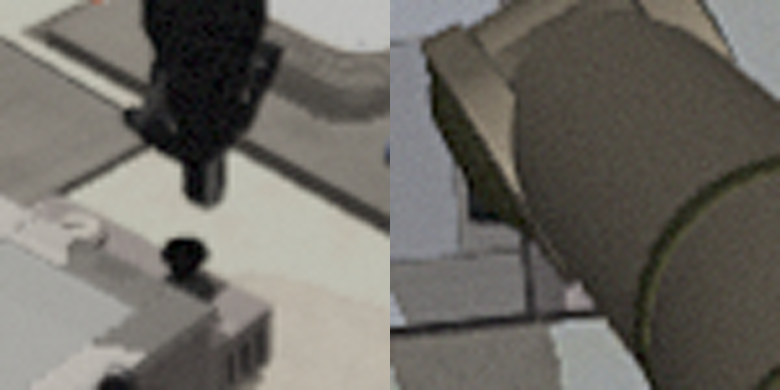

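The scene view shows the shut fingertips at (331,204) and the head's top at about (327.4,213), right where I expected it after a 11 mm move in y. Pressing now.

```bash
python3 -m pendant '[[[0.01,0.08,0],[0,0,0]],[[0.01,0.11,0],[0,0,0]],[[0.01,0.11,-0.15],[0,0,0]],[[0.01,0.11,-0.28],[0,0,0]],[[0.01,0.11,-0.28],[0,0,0]],[[0.01,0.11,-0.28],[0,0,0]]]'
python3 -m pendant '[[[0,0,-0.05],[0,0,0]],[[0,0,-0.09],[0,0,0]],[[0,0,-0.09],[0,0,0]],[[0,0,-0.09],[0,0,0]]]'
python3 -m pendant '[[[0,0,-0.03],[0,0,0]],[[0,0,-0.06],[0,0,0]],[[0,0,-0.06],[0,0,0]],[[0,0,-0.06],[0,0,0]]]'
```

```text
t: 4.58
position: [492.6, 215.0, 103.0]
eef_rot: [[0.997, 0.08, -0.001], [0.08, -0.997, -0.0], [-0.001, 0.0, -1.0]]
ft_force: [-0.2, 0.5, -0.7]
opening: -0.3
gripper_force: 0.0
t: 5.08
position: [493.0, 215.3, 94.5]
eef_rot: [[0.997, 0.08, 0.001], [0.08, -0.997, 0.0], [0.001, -0.0, -1.0]]
ft_force: [0.6, 0.0, 3.4]
opening: -0.1
gripper_force: 1.5
t: 5.58
position: [493.0, 215.3, 88.3]
eef_rot: [[0.997, 0.08, 0.001], [0.08, -0.997, 0.0], [0.001, -0.0, -1.0]]
ft_force: [1.5, 1.0, 4.8]
opening: -0.0
gripper_force: 2.7
```

```bash
python3 -m pendant '[[[0,0,-0.02],[0,0,0]],[[0,0,-0.02],[0,0,0]],[[0,0,-0.02],[0,0,0]]]'
python3 -m pendant '[[[0,0,-0.02],[0,0,0]],[[0,0,-0.02],[0,0,0]],[[0,0,-0.02],[0,0,0]]]'
```

```text
t: 5.95
position: [493.0, 215.3, 86.6]
eef_rot: [[0.997, 0.08, 0.001], [0.08, -0.997, 0.0], [0.001, -0.0, -1.0]]
ft_force: [0.4, -0.8, 8.8]
opening: -0.0
gripper_force: 4.5
t: 6.32
position: [493.2, 215.3, 86.1]
eef_rot: [[0.997, 0.08, 0.002], [0.08, -0.997, 0.001], [0.002, -0.001, -1.0]]
ft_force: [-3.7, -3.1, 29.4]
opening: -0.2
gripper_force: 14.7
```

The reading jumps to 29 N at 86 mm, so the plunger is at its stop. Now I'll retreat, open the gripper above the tongue and check both.

```bash
python3 -m pendant '[[[0,0,0.08],[0,0,0]],[[0,0,0.18],[0,0,0]],[[0,0,0.4],[0,0,0]],[[0,0,0.7],[0,0,0]],[[0,0,0.9],[0,0,0]]]'
python3 -m pendant '[[[-0.2,0.25,0],[0,0,0]],[[-0.5,0.5,0],[0,0,0]],[[-0.8,0.8,0],[0,0,0]],[[-0.99,1,0],[0,0,0]]]' 1
python3 -m pendant '[[[0,0.1,-0.1],[0,0,0]],[[0,0.2,-0.3],[0,0,0]],[[0,0.2,-0.42],[0,0,0]],[[0,0.2,-0.42],[0,0,0]]]'
python3 - <<'E'
from h import *
ims=[]
o=arm.get_obs();g=o["position"]
for n in("scene","top"):
    print(n,proj(n,g))
    im=eyes.capture(n)[:,:,::-1];x,y=(320,225) if n=="scene" else (270,235)
    ims.append(cv2.resize(im[y-50:y+50,x-40:x+40],None,fx=5,fy=5,interpolation=cv2.INTER_CUBIC))
cv2.imwrite("pics/close2.png",np.hstack(ims))
E
```

```text
t: 6.95
position: [492.1, 215.1, 175.2]
eef_rot: [[0.997, 0.081, -0.001], [0.081, -0.997, -0.0], [-0.001, 0.0, -1.0]]
ft_force: [0.7, 1.1, 0.4]
opening: 0.2
gripper_force: 0.0
t: 7.45
position: [391.5, 316.0, 174.0]
eef_rot: [[0.997, 0.082, -0.002], [0.082, -0.997, -0.001], [-0.002, 0.001, -1.0]]
ft_force: [1.5, 0.5, -0.5]
opening: 71.8
gripper_force: 0.0
t: 7.95
position: [393.6, 333.8, 131.1]
eef_rot: [[0.997, 0.08, -0.002], [0.08, -0.997, -0.002], [-0.002, 0.002, -1.0]]
ft_force: [-0.8, -0.2, -1.2]
opening: 85.7
gripper_force: 0.0
scene [322.54079514 235.69079359]
top [256.5367377  250.84280036]
```

View pics/close2.png

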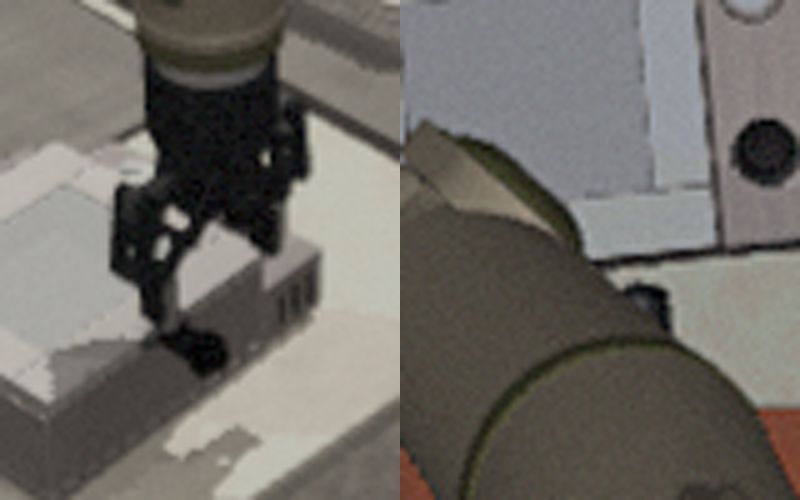

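The plunger head is back at its old top-view spot, (303,215). In the scene view the tongue end is at about (321.6,245), under the middle of the open gripper. Next: descend and grip.

```bash
python3 -m pendant '[[[0,0.01,-0.2],[0,0,0]],[[0,0.01,-0.4],[0,0,0]],[[0,0.01,-0.55],[0,0,0]],[[0,0.01,-0.6],[0,0,0]],[[0,0.01,-0.6],[0,0,0]]]'
python3 -m pendant '[[[0,0,0],[0,0,0]],[[0,0,0],[0,0,0]],[[0,0,0],[0,0,0]],[[0,0,0],[0,0,0]],[[0,0,0],[0,0,0]],[[0,0,0],[0,0,0]],[[0,0,0],[0,0,0]],[[0,0,0],[0,0,0]]]' 0
```

```text
t: 8.68
position: [393.7, 336.1, 72.3]
eef_rot: [[0.997, 0.08, -0.0], [0.08, -0.997, -0.0], [-0.0, 0.0, -1.0]]
ft_force: [-0.2, 0.0, -0.1]
opening: 85.9
gripper_force: 0.0
t: 9.68
position: [393.8, 335.5, 72.6]
eef_rot: [[0.997, 0.08, -0.0], [0.08, -0.997, -0.001], [-0.0, 0.001, -1.0]]
ft_force: [-0.0, -3.2, 5.4]
opening: 15.4
gripper_force: 58.4
```

Gripped at 15.4 mm and 58 N. Now I'll raise it along the arc, 25° first.

```bash
python3 -m pendant '[[[0.003,0,0.103],[0,0,0]],[[0.011,0.001,0.206],[0,0,0]],[[0.023,0.002,0.308],[0,0,0]],[[0.039,0.003,0.41],[0,0,0]]]'
python3 -m pendant '[[[0.021,0.002,0.1],[0,0,0]],[[0.047,0.004,0.2],[0,0,0]],[[0.076,0.006,0.299],[0,0,0]],[[0.11,0.009,0.396],[0,0,0]],[[0.148,0.012,0.492],[0,0,0]],[[0.191,0.015,0.585],[0,0,0]],[[0.191,0.015,0.585],[0,0,0]]]'
```

```text
t: 10.18
position: [397.9, 335.8, 114.1]
eef_rot: [[0.997, 0.08, 0.0], [0.08, -0.997, -0.001], [0.0, 0.001, -1.0]]
ft_force: [5.1, -3.0, -5.3]
opening: 15.3
gripper_force: 58.5
t: 11.05
position: [416.8, 337.5, 172.4]
eef_rot: [[0.997, 0.08, 0.0], [0.08, -0.997, -0.0], [0.0, 0.0, -1.0]]
ft_force: [1.9, -3.6, -4.1]
opening: 14.8
gripper_force: 58.7
```

```bash
python3 -m pendant '[[[0.046,0.004,0.093],[0,0,0]],[[0.096,0.008,0.182],[0,0,0]],[[0.15,0.012,0.267],[0,0,0]],[[0.208,0.017,0.355],[0,0,0]],[[0.27,0.022,0.438],[0,0,0]],[[0.335,0.027,0.517],[0,0,0]],[[0.404,0.032,0.594],[0,0,0]],[[0.475,0.038,0.668],[0,0,0]],[[0.55,0.044,0.738],[0,0,0]],[[0.628,0.05,0.806],[0,0,0]],[[0.628,0.05,0.806],[0,0,0]],[[0.628,0.05,0.806],[0,0,0]],[[0.628,0.05,0.806],[0,0,0]]]'
python3 - <<'E'
from h import *
ims=[]
for n,(x,y) in(("scene",(300,210)),("top",(265,205))):
    im=eyes.capture(n)[:,:,::-1]
    ims.append(cv2.resize(im[y-75:y+75,x-50:x+50],None,fx=4,fy=4,interpolation=cv2.INTER_CUBIC))
cv2.imwrite("pics/end.png",np.hstack(ims))
c,s=.997,.077
H=np.array([629,353.6]);
g=arm.get_obs()["position"]+[0,0,18.7]
print(g,"angle by height",np.degrees(np.arcsin((g[2]-89.5)/236)),"from shut pose dx,dz",g[0]-393.8,g[2]-91.3)
for th in(47,50,53):
    a=np.radians(th);P=lambda X,Y,Z:[*(H+np.array([[c,-s],[s,c]])@[X*np.cos(a)+Z*np.sin(a),Y]),88-X*np.sin(a)+Z*np.cos(a)]
    q=[P(-198,100,4),P(-198,-100,4)]
    print(th,[proj(n,k).round(1).tolist() for n in("scene","top") for k in q])
E
```

```text
t: 12.68
position: [479.7, 343.0, 252.9]
eef_rot: [[0.997, 0.081, 0.0], [0.081, -0.997, 0.0], [0.0, -0.0, -1.0]]
ft_force: [-1.2, -5.7, -0.2]
opening: 15.0
gripper_force: 59.1
[479.66290205 342.99727204 271.61964368] angle by height 50.506199665007514 from shut pose dx,dz 85.86290204963882 180.31964368354454
47 [[270.7, 208.7], [318.5, 180.6], [207.0, 209.4], [288.6, 201.8]]
50 [[268.6, 205.7], [316.6, 177.9], [206.2, 205.8], [288.1, 198.2]]
53 [[266.4, 202.7], [314.6, 175.3], [205.5, 202.0], [287.7, 194.4]]
```

View pics/end.png

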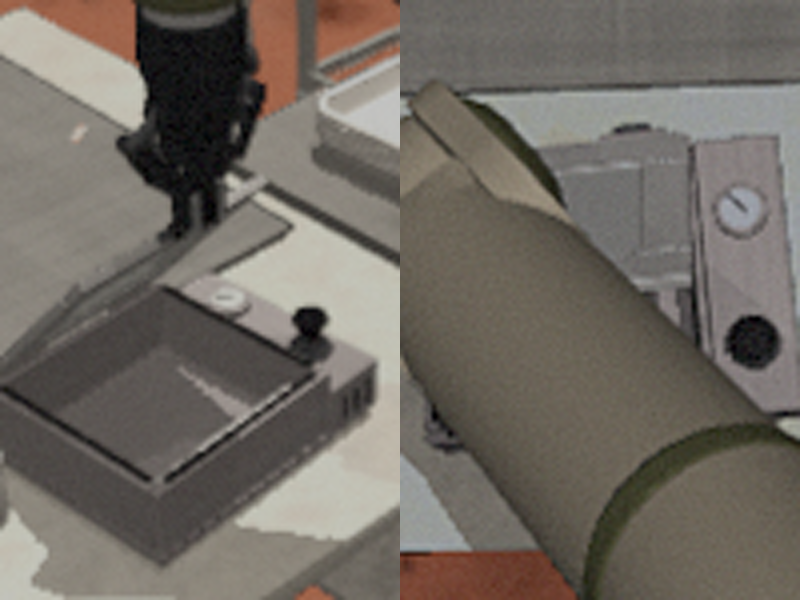

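The end view shows the lid raised and the tongue held between the fingers, with the plunger up. The lid's front-right edge is at about (317,180) in the scene view and at rows 196–201 in the top view, which fits 50°. The arm's travel also gives about 50°.

```bash
python3 -m pendant '[[[0,0,0],[0,0,0]],[[0,0,0],[0,0,0]],[[0,0,0],[0,0,0]],[[0,0,0],[0,0,0]]]' && python3 -c "
from station import arm
print(arm.hand_in())"
```

```text
t: 13.28
position: [479.7, 343.0, 252.9]
eef_rot: [[0.997, 0.081, 0.0], [0.081, -0.997, 0.0], [0.0, -0.0, -1.0]]
ft_force: [-1.9, -5.2, 0.1]
opening: 14.6
gripper_force: 59.1
the job is handed in; nothing more can be done
None
```

I pressed the vent plunger to its stop with the lid shut and it came back up; the lid is now held steady by the tongue at about 50°, and the job is handed in at 13.3 s.

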